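# Put the kiln props away in order of height

### The job

Put the four cream kiln props away on the plywood board, each standing upright and centred on its own round mark, in order of height: the shortest beside the low wooden end block, rising to the tallest beside the tall end block. Leave the sanding block, the wooden wedge and the white plaster casting where they are.

Things in the scene. Friction and masses are not known exactly. Their poses are not given: they have to be found in the camera images.
- prop_35: the shortest of four kiln props: an upright cream-coloured ceramic tube, outside diameter 40 mm, bore 18 mm, 35 mm high, 56 g give or take 30 %, loose, standing on end on the worktop. Origin: centre of its underside, z up.
- prop_60: the second shortest of four kiln props: an upright cream-coloured ceramic tube, outside diameter 40 mm, bore 18 mm, 60 mm high, 96 g give or take 30 %, loose, standing on end on the worktop. Origin: centre of its underside, z up.
- prop_85: the second tallest of four kiln props: an upright cream-coloured ceramic tube, outside diameter 40 mm, bore 18 mm, 85 mm high, 136 g give or take 30 %, loose, standing on end on the worktop. Origin: centre of its underside, z up.
- prop_110: the tallest of four kiln props: an upright cream-coloured ceramic tube, outside diameter 40 mm, bore 18 mm, 110 mm high, 176 g give or take 30 %, loose, standing on end on the worktop. Origin: centre of its underside, z up.
- prop_board: plywood storage board, fixed to the worktop, 80 x 420 x 12 mm, lying flat. Origin: centre of its underside; z up, y along its length, x across. Its flat top (12 mm above the origin) bears four flush round marks (pale discs with a dark ring 54 mm across, no recess) in a row at x = 0 and y = -127.5, -42.5, +42.5 and +127.5 mm.
- low_stop: low wooden end block, 70 x 18 x 20 mm high, fixed across the board's top 192 mm from the board's middle, at one end (either, changing from start to start). Origin: centre of its underside. It marks the short end of the row.
- tall_stop: tall wooden end block, 70 x 18 x 60 mm high, fixed likewise across the other end of the board. Origin: centre of its underside. It marks the tall end of the row.
- sanding_block: dark grey sanding block, 53 x 87 x 28 mm high, a loose bystander to be left in place. Origin: centre of its underside; its long side is its y.
- wood_wedge: brown wooden wedge block, 55 x 46 x 22 mm high, a loose bystander to be left in place. Origin: centre of its underside.
- cast_stud: white plaster casting with ridges, 65 x 73 x 37 mm high, a loose bystander to be left in place. Origin: centre of its underside.

How it is judged:
By the outcome, as a careful person would: the job done as asked, in the order asked, and still so for the second after the job is handed in, with the robot touching nothing.
It also fails if it takes over 93 s, if anything falls off the work surface, if the arm or the gripper's body presses on something with over 40 N, if the wrist force passes 120 N, or if a joint passes its speed limit or range.

### The arm

A 6-joint arm with a two-finger parallel gripper is mounted at the origin on a cart in front of the work surface, level with it; the furniture and walls round the work are solid. World frame = base frame: x ahead of the robot, y to its left, z up, the work surface at z = 0. Lengths are in m, angles in rad, forces in N, time in s.
With the tool pointing down it reaches from about 0.275 to 0.725 m from the base axis. Payload 5.6 kg.
Tool frame: the origin (TCP) lies at the centre of the arm's flange, where the gripper is bolted on; the fingertips stand 173 mm ahead of it and the grasp point (between the pads) lies 155 mm ahead of it; z points along the fingers, y is the line along which they close (so a half turn about z gives the same grasp; the last joint's range is limited). The gripper opens to 85 mm and grips with 20 to 120 N. Pads are 22 mm wide; open, the fingers measure 114 mm over their backs; the gripper's body (76 mm by 85 mm) begins 54 mm behind the grasp point. The pads swing forward as they close: fully open they stand 13 mm farther back than shut.
Start: joints at [-0.861, 0.255, 0.108, 0, -1.424, -0.285], TCP at [0.227, -0.501, 0.405] pointing down, gripper open.
Joint ranges: [-2.95, 2.95], [-1.21, 1.97], [-1.09, 1.5], [-2.87, 1.71], [-2.94, -0.07], [-3.05, 3.05]. Speed limits (rad/s): [2.57, 2.57, 3.14, 3.14, 3.14, 3.14].

### API

Orientations are given as a unit quaternion [w, x, y, z].
In Python, from station import arm gives the robot as it stands.
- The arm moves only by the tool arm_command, never from a script. Its argument "targets" is a list of rows, each a list of 3 entries, a list of its own where there are three numbers: the turn, a rotation vector about the world's x, y, z scaled (see below), then the shift along the world's x, y, z scaled (see below), then the opening, from 0 (shut) to 1 (fully open). In form: [[[ax, ay, az], [tx, ty, tz], claw], ...]. A call has 1 to 10 rows; each row is the pose to reach, as a shift and turn from the pose commanded when the call began; what a row does not reach only later rows make up. The controller multiplies each number of a shift by 20 cm and each number of a turn by 90 degrees. A row lasts 1/10 s, in which the tool goes at most 50 mm and 8.59 degrees, less where a joint would pass 70% of its speed; a pose out of reach is approached as far as the arm can. A call with a number of a shift or a turn outside -1 to 1 is refused whole. A call with a gripper value outside its range is refused whole. The fingers move at their own pace and stop on an object; "grip_force" is the grip in N (left out, the last holds). Time passes only in rows, so rows that repeat a pose let the fingers close. It gives the time, the measured TCP pose, the force, the opening and the grip force at its end, in the units of the state.
- arm.state(): the state, without advancing time (a new reading comes with each control period).
- arm.read_camera(name): name is "scene" or "side" or "wrist"; returns a dict with "image" (384x512x3 uint8, blue, green, red), "fovy" (degrees; the focal length in pixels is half the picture's height over the tangent of half this angle, whatever the lens; pixels are square), "cx", "cy" (the principal point, pixels), "position" and "attitude" of the camera in the world. Camera axes: x right, y down, z forward; pixel columns grow to the right and rows downward; lengths in m; the calibration is good to about 2 mm. The wrist camera is an equidistant fisheye: a pixel r from the principal point sees the ray r / f radians off the axis. A picture is of the moment at which its call begins. There is no depth.
- arm.job_done(): hands the job in; it is judged then, once.
The state is a dict: "t": time; "qpos": joint angles; "joint_velocities": joint speeds; "effort": joint torques, N m; "eef_pos": TCP position; "tool_rot": TCP orientation; "ft_force": force on the tool from outside, world axes, zero at the start; "ft_torque": the same for the moment, N m; "grip_width": finger opening in m; "gripper_force": force on a finger pad.
Only numpy, scipy, OpenCV 4.12 (cv2) and the standard library are available. Lean on these libraries where they do the work, as an engineer would, in place of code of your own. Each camera call takes 0.05 s, during which the arm holds its last target. There are 200 camera calls.

## Working session

There is one attempt and no reset: what is moved stays moved. The work goes in short steps, Python scripts to look and compute and a tool call to move; the robot and the scene stay as the last step left them, time stands still between calls to the robot, and variables do not carry over. Pictures are saved under pics/ and viewed, at most 14 in all, crops included, and the job is handed in when it is done.

Besides the shell and the picture viewer there is one more tool, called after "Call:" as a command line: name --argument value ..., lists and objects as JSON in quotes. arm_command: Moves the arm, as the interface text tells. Shifts and turns lie within -1 to 1; 1 stands for 20 cm of shift or 90 degrees of turn. Its arguments: {"type":"object","properties":{"targets":{"type":"array"},"grip_force":{"type":"number"}},"required":["targets"]}

```bash
mkdir -p pics; ls; cat > h.py <<'E'
import numpy as np, cv2
from scipy.spatial.transform import Rotation as R
from station import arm
def rot(q): q=np.array(q,float); return R.from_quat([q[1],q[2],q[3],q[0]]).as_matrix() if q.size==4 else q.reshape(3,3)
def ray(c,u,v,fish=False):
    h=c["image"].shape[0]; f=h/2/np.tan(np.radians(c["fovy"])/2)
    x,y=u-c["cx"],v-c["cy"]
    if fish:
        r=np.hypot(x,y)+1e-9; t=r/f; d=np.array([x/r*np.sin(t),y/r*np.sin(t),np.cos(t)])
    else: d=np.array([x/f,y/f,1.])
    return np.array(c["position"]),rot(c["attitude"])@d
def onz(c,u,v,z,fish=False):
    p,d=ray(c,u,v,fish); return p+d*(z-p[2])/d[2]
E
python3 - <<'E'
from h import *
s=arm.state(); print({k:np.round(v,3) for k,v in s.items()})
for n in("scene","side","wrist"):
    c=arm.read_camera(n); cv2.imwrite(f"pics/{n}0.png",c["image"]); print(n,c["fovy"],c["cx"],c["cy"],np.round(c["position"],3),c["attitude"])
E
```

```text
pics
{'t': np.float64(0.0), 'qpos': array([-0.861,  0.256,  0.107, -0.   , -1.424, -0.285]), 'joint_velocities': array([-0.001, -0.001, -0.   ,  0.001,  0.001, -0.   ]), 'effort': array([ 2.0000e-03, -3.8663e+01,  2.3794e+01,  5.3650e+00, -6.0000e-03,
       -0.0000e+00]), 'eef_pos': array([ 0.227, -0.501,  0.404]), 'tool_rot': array([-0.   , -0.211,  0.978,  0.001]), 'ft_force': array([-0.266,  0.558, -0.246]), 'ft_torque': array([ 0.02 , -0.021,  0.029]), 'gripper_force': np.float64(0.0), 'grip_width': np.float64(0.086)}
scene 43.43889716632795 258.71701544804574 188.0947311764188 [-0.267 -0.956  0.835] [-0.44858707  0.82346529 -0.30508752  0.16612093]
side 50.92221852766272 264.51249272685965 190.89062572637067 [ 0.459 -0.884  0.457] [-0.54421439  0.83749452 -0.04475179  0.02075828]
wrist 65.70646984690485 256.00208234827835 189.6274028550826 [ 0.153 -0.535  0.374] [0.08588476 0.5358648  0.8290318  0.13482954]
```

View pics/scene0.png

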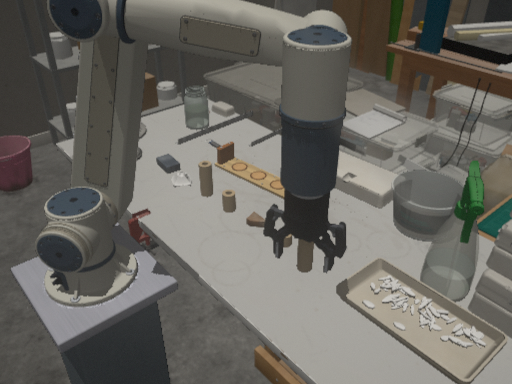

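View pics/side0.png

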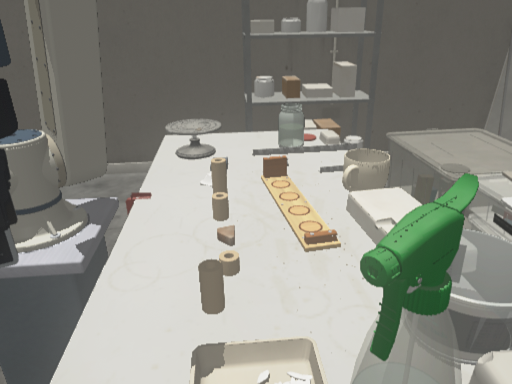

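View pics/wrist0.png

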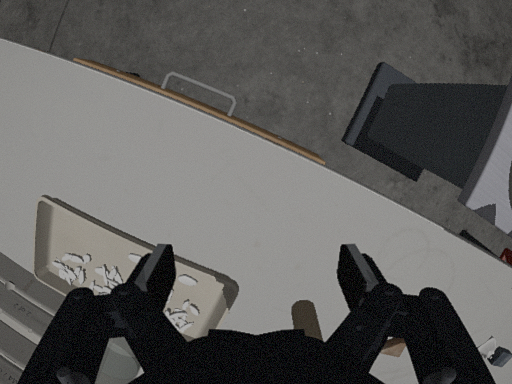

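The side view shows all the props, with tops near (218,162), (220,196), (230,255) and (212,264). The board marks are at about (281,184), (287,197), (294,211) and (310,227). The tall block is at the far end (275,165) and the low block at the near end (320,237). The scene view agrees, but the gripper hides part of it, and the wrist view shows little of use.

```bash
python3 - <<'E'
from h import *
im=cv2.imread("pics/side0.png")
cv2.imwrite("pics/crop1.png",cv2.resize(im[145:320,185:350],None,fx=3.4,fy=3.4,interpolation=cv2.INTER_CUBIC))
c=arm.read_camera("side")
for (u,v),z in zip([(281,184),(287,197),(294,210.5),(310,227)],[.012]*4): print('mark',np.round(onz(c,u,v,z)[:2],3))
for u,v in[(218,162),(220,196),(230,255),(212,264)]:
    print('top',u,v,[list(np.round(onz(c,u,v,z)[:2],3)) for z in(.035,.06,.085,.11)])
for u,v in[(221,217),(230,272),(212,308)]: print('foot front',np.round(onz(c,u,v,0)[:2],3))
hsv=cv2.cvtColor(im,cv2.COLOR_BGR2HSV)
for u,v in[(218,180),(220,210),(230,265),(212,290),(294,203),(310,227),(180,300),(228,236)]: print(u,v,hsv[v,u])
E
```

```text
mark [0.601 0.153]
mark [0.605 0.065]
mark [ 0.61  -0.015]
mark [ 0.632 -0.1  ]
top 218 162 [[np.float64(0.425), np.float64(0.296)], [np.float64(0.427), np.float64(0.227)], [np.float64(0.429), np.float64(0.157)], [np.float64(0.431), np.float64(0.087)]]
top 220 196 [[np.float64(0.432), np.float64(0.043)], [np.float64(0.433), np.float64(-0.012)], [np.float64(0.435), np.float64(-0.067)], [np.float64(0.436), np.float64(-0.121)]]
top 230 255 [[np.float64(0.451), np.float64(-0.229)], [np.float64(0.452), np.float64(-0.268)], [np.float64(0.452), np.float64(-0.307)], [np.float64(0.453), np.float64(-0.346)]]
top 212 264 [[np.float64(0.418), np.float64(-0.255)], [np.float64(0.42), np.float64(-0.293)], [np.float64(0.423), np.float64(-0.33)], [np.float64(0.425), np.float64(-0.367)]]
foot front [ 0.432 -0.004]
foot front [ 0.449 -0.235]
foot front [ 0.417 -0.334]
218 180 [ 19  50 127]
220 210 [ 19  45 125]
230 265 [ 18  48 123]
212 290 [ 20  48 121]
294 203 [ 23  77 235]
310 227 [ 19  93 232]
180 300 [ 25   7 219]
228 236 [ 16  53 187]
```

View pics/crop1.png

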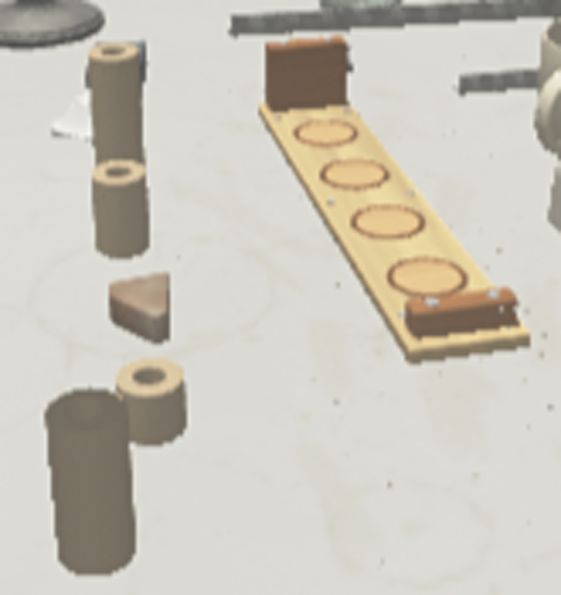

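The crop shows four upright props and four rings in a row, with the tall block far and the low block near. I'll take sub-pixel measurements with masks.

```bash
cat > meas.py <<'E'
from h import *
def up(im,k=4): return cv2.resize(im,None,fx=k,fy=k,interpolation=cv2.INTER_CUBIC)
def marks(c,box,k=4):
    x0,y0,x1,y1=box; hsv=cv2.cvtColor(up(c["image"][y0:y1,x0:x1]),cv2.COLOR_BGR2HSV)
    ring=((hsv[...,1]>100)&(hsv[...,2]<215)|(hsv[...,2]<190)&(hsv[...,1]>80)).astype(np.uint8)
    cs,hi=cv2.findContours(ring,cv2.RETR_CCOMP,cv2.CHAIN_APPROX_NONE); out=[]
    for q,h in zip(cs,hi[0]):
        if h[3]>=0 and cv2.contourArea(q)>300:   # hole inside a ring
            (u,v),a,_=cv2.fitEllipse(q); out.append(((u+.5)/k-.5+x0,(v+.5)/k-.5+y0,a[0]/k,a[1]/k))
    return out
E
python3 - <<'E'
from meas import *
for n,box in(("side",(255,150,350,250)),("scene",(205,150,300,210))):
    c=arm.read_camera(n)
    for m in marks(c,box): print(n,np.round(m,2),np.round(onz(c,m[0],m[1],.012),4))
c=arm.read_camera("side"); im=c["image"]
hsv=cv2.cvtColor(im,cv2.COLOR_BGR2HSV)
m=((hsv[...,1]>28)&(hsv[...,0]>12)&(hsv[...,0]<28)).astype(np.uint8)
m[:,:195]=0;m[:,250:]=0;m[:150]=0;m[325:]=0
for v in list(range(154,226,3))+list(range(246,320,3)):
    r=np.flatnonzero(m[v]); print(v,[(int(g[0]),int(g[-1])) for g in np.split(r,np.flatnonzero(np.diff(r)>1)+1) if len(g)])
E
```

```text
154 []
157 [(217, 221)]
160 [(211, 225)]
163 [(211, 225)]
166 [(211, 225)]
169 [(211, 225)]
172 [(212, 225)]
175 [(212, 225)]
178 [(212, 226)]
181 [(212, 226)]
184 [(212, 226)]
187 [(213, 226)]
190 [(213, 226)]
193 [(213, 227)]
196 [(212, 227)]
199 [(212, 227)]
202 [(212, 227)]
205 [(212, 228)]
208 [(213, 228)]
211 [(213, 228)]
214 [(213, 228)]
217 [(213, 227)]
220 [(217, 223)]
223 []
246 []
249 []
252 [(221, 237)]
255 [(219, 238)]
258 [(219, 238)]
261 [(203, 238)]
264 [(199, 239)]
267 [(198, 239)]
270 [(199, 238)]
273 [(199, 236)]
276 [(199, 222)]
279 [(199, 222)]
282 [(200, 222)]
285 [(200, 223)]
288 [(200, 223)]
291 [(201, 223)]
294 [(201, 223)]
297 [(201, 223)]
300 [(201, 224)]
303 [(202, 224)]
306 [(202, 224)]
309 [(203, 223)]
312 [(205, 219)]
315 []
318 []
```

```bash
cat > meas.py <<'E'
from h import *
def marks(c,box,k=6,dbg=None):
    x0,y0,x1,y1=box; b=cv2.resize(c["image"][y0:y1,x0:x1],None,fx=k,fy=k,interpolation=cv2.INTER_CUBIC)
    g=b[...,1]; bh=cv2.morphologyEx(g,cv2.MORPH_BLACKHAT,np.ones((4*k+1,4*k+1)))
    ring=(bh>22).astype(np.uint8)
    if dbg: cv2.imwrite(dbg,ring*255)
    cs,hi=cv2.findContours(ring,cv2.RETR_CCOMP,cv2.CHAIN_APPROX_NONE); out=[]
    for q,h in zip(cs,hi[0]):
        if h[3]>=0 and cv2.contourArea(q)>25*k*k:
            (u,v),a,_=cv2.fitEllipse(q); out.append(((u+.5)/k-.5+x0,(v+.5)/k-.5+y0,a[0]/k,a[1]/k))
    return out
E
python3 - <<'E'
from meas import *
for n,box in(("side",(255,150,350,250)),("scene",(205,140,300,210))):
    c=arm.read_camera(n)
    for m in marks(c,box,dbg=f"pics/ring_{n}.png"): print(n,np.round(m,2),np.round(onz(c,m[0],m[1],.012),4))
    if n=="side":s=c
c=s
for nm,u,bf,tb in(("near",213,313.5,259.8),("small",229,275.3,251),("B",220,221,191.8),("far",218,None,156.5)):
    if bf:
        y=onz(c,u,bf,0)[1]+.02; zz=np.linspace(.02,.13,221); z=zz[np.argmin([abs(onz(c,u,tb,a)[1]-y-.02) for a in zz])]
        print(nm,"y",round(y,4),"h",z)
    else: print(nm,[(h,np.round(onz(c,u,tb,h)[1]-.02,3)) for h in(.085,.11)])
# x of axes from silhouettes
for nm,u,v,z in(("near",(202+224)/2,306,0),("near",(198.5+222)/2,268,.1),("small",(219+238)/2,256,.03),("B",220.5,213,.005),("B",220,199,.06),("far",218,160,.085),("far",218,160,.11)):
    print(nm,z,np.round(onz(c,u,v,z),3))
print(cv2.cvtColor(c["image"],cv2.COLOR_BGR2HSV)[150:172:2,218].tolist())
c=arm.read_camera("scene"); 
cv2.imwrite("pics/sc1.png",cv2.resize(c["image"][135:280,150:350],None,fx=4,fy=4,interpolation=cv2.INTER_CUBIC))
E
```

```text
side [298.49 209.7    7.45  17.52] [ 0.6218 -0.0117  0.012 ]
side [288.92 195.62   6.28  16.49] [0.6112 0.0729 0.012 ]
scene [239.09 166.15   6.47  12.67] [0.6018 0.158  0.012 ]
near y -0.3284 h 0.079
small y -0.225 h 0.0285
B y -0.0041 h 0.058499999999999996
far [(0.085, np.float64(0.182)), (0.11, np.float64(0.109))]
near 0 [ 0.419 -0.33   0.   ]
near 0.1 [ 0.422 -0.363  0.1  ]
small 0.03 [ 0.448 -0.225  0.03 ]
B 0.005 [0.431 0.008 0.005]
B 0.06 [ 0.433 -0.028  0.06 ]
far 0.085 [0.429 0.173 0.085]
far 0.11 [0.431 0.102 0.11 ]
[[25, 7, 218], [26, 8, 218], [26, 8, 219], [26, 8, 219], [19, 57, 193], [20, 52, 127], [19, 64, 187], [20, 50, 123], [18, 48, 123], [20, 48, 123], [19, 49, 125]]
```

View pics/sc1.png

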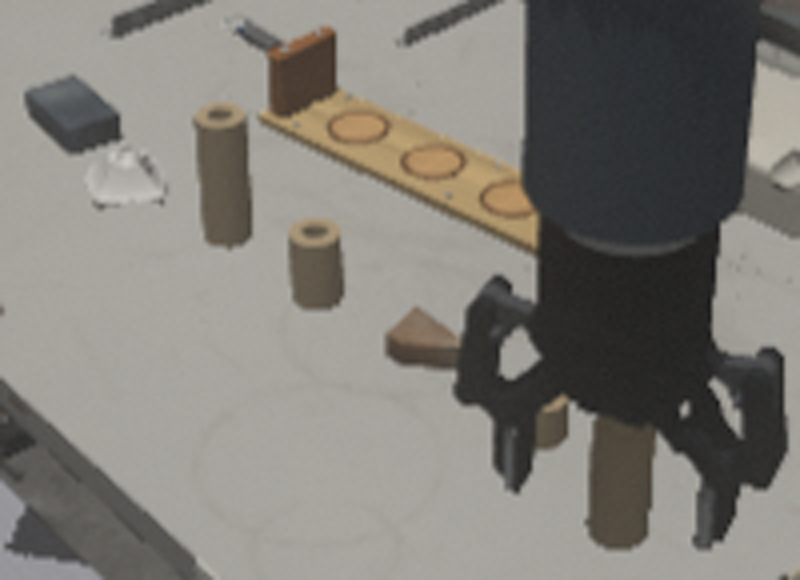

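The far prop is clearly the 110. The near one is the 85, the middle one the 60 and the small one the 35. The marks run from about (.632,-.096) by the low block to (.601,.157) by the tall block, with 85 mm spacing as specified. First I'll hover over the 85 with the closing line across the board.

Call:
arm_command --targets '[[[0,0,0.81],[0.965,0.86,0],1],[[0,0,0.81],[0.965,0.86,0],1],[[0,0,0.81],[0.965,0.86,0],1],[[0,0,0.81],[0.965,0.86,0],1],[[0,0,0.81],[0.965,0.86,0],1],[[0,0,0.81],[0.965,0.86,0],1],[[0,0,0.81],[0.965,0.86,0],1],[[0,0,0.81],[0.965,0.86,0],1],[[0,0,0.81],[0.965,0.86,0],1],[[0,0,0.81],[0.965,0.86,0],1]]'

```text
t: 1.5
eef_pos: [0.4198, -0.329, 0.4047]
tool_rot: [-0.0, 0.751, -0.661, 0.0]
ft_force: [-0.2, 0.4, -0.1]
grip_width: 0.0851
gripper_force: 0.0
```

```bash
python3 - <<'E'
from meas import *
s=arm.state(); print(s["t"],s["eef_pos"],s["tool_rot"],np.round(s["qpos"],2), rot(s["tool_rot"])[:,1])
c=arm.read_camera("wrist"); w=c
out=[cv2.resize(c["image"],(400,300))]
c=arm.read_camera("scene")
out.append(cv2.resize(c["image"][130:280,160:360],(400,300),interpolation=cv2.INTER_CUBIC))
cv2.imwrite("pics/hov.png",np.hstack(out))
for m in marks(c,(205,140,310,215)): print(np.round(m,2),np.round(onz(c,m[0],m[1],.012),4))
E
```

```text
1.5 [ 0.41975319 -0.32902096  0.40469835] [-1.39438289e-05  7.50554065e-01 -6.60809046e-01  1.96476906e-05] [-0.37  0.22  0.06 -0.   -1.41  0.5 ] [-9.91945830e-01 -1.26662809e-01 -4.68979383e-05]
[277.73 184.1    7.11  13.63] [ 0.6242 -0.0109  0.012 ]
[239.1  166.2    6.55  12.7 ] [0.6016 0.1577 0.012 ]
```

View pics/hov.png

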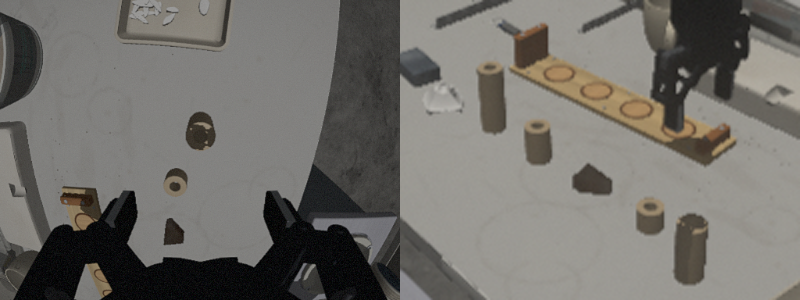

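The wrist view has the 85 centred between the fingers at thumbnail (200,135), with the 35 at (176,186). The scene view shows all the props upright. I'll cross-check positions by casting wrist and scene rays.

```bash
python3 - <<'E'
from meas import *
c=arm.read_camera("wrist"); im=c["image"]
cv2.imwrite("pics/w2.png",cv2.resize(im[120:290,180:300],None,fx=3.5,fy=3.5,interpolation=cv2.INTER_CUBIC))
print('small',onz(c,225,238,.035,True))
for v in(165,170,175,180): print('near',v,onz(c,256.5,v,.085,True))
s=arm.read_camera("scene")
X=lambda u,v:(160+u/2,130+v/2)
for nm,u,v,z in(("110",90,68,.11),("60",137,127,.06),("35",250,204,.035),("85",292,222,.085)):
    print(nm,np.round(onz(s,*X(u,v) if u<0 else (X(u,v)),z),4))
E
```

```text
small [ 0.44826818 -0.22772976  0.035     ]
near 165 [ 0.42130906 -0.34016789  0.085     ]
near 170 [ 0.42067217 -0.33503083  0.085     ]
near 175 [ 0.42002958 -0.32984866  0.085     ]
near 180 [ 0.41938086 -0.32461781  0.085     ]
110 [0.4286 0.102  0.11  ]
60 [ 0.4288 -0.0103  0.06  ]
35 [ 0.4518 -0.2268  0.035 ]
85 [ 0.4214 -0.3319  0.085 ]
```

View pics/w2.png

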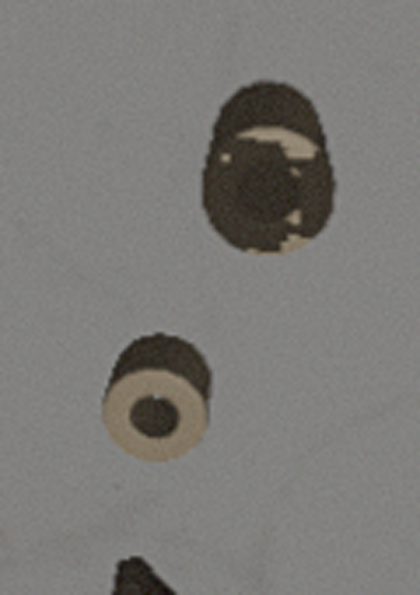

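The crop puts the 85's axis at (.420,-.331) and the 35's at (.448,-.228). Next I descend to grasp height and close.

Call:
arm_command --targets '[[[0,0,0],[0.002,-0.01,-0.975],1],[[0,0,0],[0.002,-0.01,-0.975],1],[[0,0,0],[0.002,-0.01,-0.975],1],[[0,0,0],[0.002,-0.01,-0.975],1],[[0,0,0],[0.002,-0.01,-0.975],1],[[0,0,0],[0.002,-0.01,-0.975],1],[[0,0,0],[0.002,-0.01,-0.975],0],[[0,0,0],[0.002,-0.01,-0.975],0],[[0,0,0],[0.002,-0.01,-0.975],0],[[0,0,0],[0.002,-0.01,-0.975],0]]' --grip_force 40

```text
t: 2.7
eef_pos: [0.4206, -0.3313, 0.2115]
tool_rot: [-0.0, 0.75, -0.661, 0.001]
ft_force: [0.0, 2.7, 6.5]
grip_width: 0.0386
gripper_force: 39.6
```

Call:
arm_command --targets '[[[0,0,0],[0,0,0],0],[[0,0,0],[0,0,0],0],[[0,0,0],[0,0,0],0],[[0,0,0],[0,0,0],0]]'

```text
t: 3.1
eef_pos: [0.4206, -0.3313, 0.2115]
tool_rot: [-0.0, 0.75, -0.661, 0.001]
ft_force: [-0.5, 1.4, 5.8]
grip_width: 0.0389
gripper_force: 39.6
```

Call:
arm_command --targets '[[[0,0,0],[0,0,0.67],0],[[0,0,0],[0,0,0.67],0],[[0,0,0],[0,0,0.67],0],[[0,0,0],[0.3,0.3,0.67],0],[[0,0,0],[0.955,1.0,0.67],0],[[0,0,0],[0.955,1.0,0.67],0],[[0,0,0],[0.955,1.0,0.67],0],[[0,0,0],[0.955,1.0,0.67],0],[[0,0,0],[0.955,1.0,0.67],0],[[0,0,0],[0.955,1.0,0.67],0]]'

```text
t: 4.1
eef_pos: [0.613, -0.1281, 0.343]
tool_rot: [-0.0, 0.752, -0.66, -0.0]
ft_force: [0.5, -0.1, -0.5]
grip_width: 0.039
gripper_force: 40.9
```

Call:
arm_command --targets '[[[0,0,0],[0,1.0,0],0],[[0,0,0],[0,1.0,0],0],[[0,0,0],[0,1.0,0],0],[[0,0,0],[0,1.0,0],0],[[0,0,0],[0,1.0,0],0],[[0,0,0],[0,1.0,0],0]]'

```text
t: 4.7
eef_pos: [0.6107, 0.0697, 0.344]
tool_rot: [-0.0, 0.751, -0.66, 0.0]
ft_force: [-0.6, -1.1, 0.3]
grip_width: 0.0391
gripper_force: 40.9
```

Call:
arm_command --targets '[[[0,0,0],[0.0075,0.0165,-0.25],0],[[0,0,0],[0.0075,0.0165,-0.45],0],[[0,0,0],[0.0075,0.0165,-0.56],0],[[0,0,0],[0.0075,0.0165,-0.59],0],[[0,0,0],[0.0075,0.0165,-0.59],0],[[0,0,0],[0.0075,0.0165,-0.59],0]]'

```text
t: 5.3
eef_pos: [0.6134, 0.0716, 0.2275]
tool_rot: [-0.001, 0.75, -0.661, 0.001]
ft_force: [-0.2, -0.5, -0.6]
grip_width: 0.0389
gripper_force: 41.0
```

```bash
python3 - <<'E'
from meas import *
a=arm.read_camera("side")["image"][150:260,230:360]; b=arm.read_camera("scene")["image"][130:220,200:320]
cv2.imwrite("pics/pl1.png",np.hstack([cv2.resize(a,(400,338),interpolation=cv2.INTER_CUBIC),cv2.resize(b,(400,338),interpolation=cv2.INTER_CUBIC)]))
print(arm.state()["eef_pos"],arm.state()["ft_force"])
E
```

```text
[0.61321631 0.0719894  0.22739396] [ 0.70478059  0.24384953 -1.10268784]
```

View pics/pl1.png

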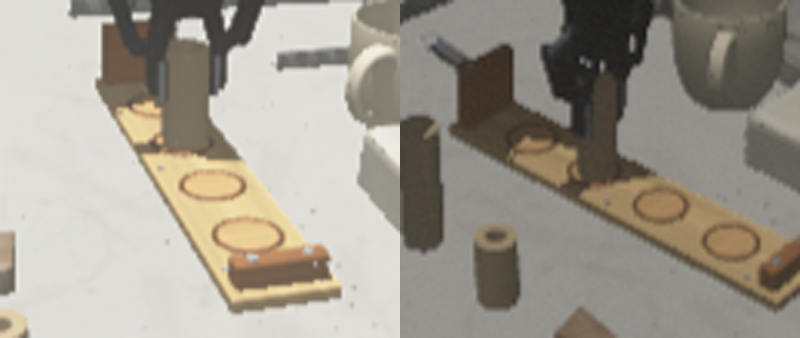

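The 85 is hanging just above its ring: prop centre at 185 against ring centre at about 182 in the left panel. I'll lower it the last 4 mm, nudge it and release.

Call:
arm_command --targets '[[[0,0,0],[-0.005,0.005,-0.019],0],[[0,0,0],[-0.005,0.005,-0.019],0],[[0,0,0],[-0.005,0.005,-0.019],0],[[0,0,0],[-0.005,0.005,-0.019],1],[[0,0,0],[-0.005,0.005,-0.019],1],[[0,0,0],[-0.005,0.005,-0.019],1],[[0,0,0],[-0.005,0.005,-0.019],1]]'

```text
t: 6.1
eef_pos: [0.6115, 0.0732, 0.2216]
tool_rot: [0.0, 0.75, -0.661, -0.0]
ft_force: [-0.5, 1.0, -0.6]
grip_width: 0.0855
gripper_force: 0.0
```

Call:
arm_command --targets '[[[0,0,0],[0,0,0.3],1],[[0,0,0],[0,0,0.8],1],[[0,0,0],[0,0,0.8],1],[[0,0,0],[0,0,0.8],1],[[0,0,0],[-0.92,-0.9,0.8],1],[[0,0,0],[-0.92,-0.9,0.8],1],[[0,0,0],[-0.92,-0.9,0.8],1],[[0,0,0],[-0.92,-0.9,0.8],1],[[0,0,0],[-0.92,-0.9,0.8],1],[[0,0,0],[-0.92,-0.9,0.8],1]]'

```text
t: 7.1
eef_pos: [0.4242, -0.1091, 0.3823]
tool_rot: [-0.0, 0.749, -0.662, 0.0]
ft_force: [0.3, 0.8, 0.3]
grip_width: 0.0852
gripper_force: 0.0
```

```bash
python3 - <<'E'
from meas import *
C=arm.read_camera("side");D=arm.read_camera("scene");a=C["image"][150:260,230:360]; b=D["image"][130:220,200:320]
cv2.imwrite("pics/pl2.png",np.hstack([cv2.resize(a,(400,338),interpolation=cv2.INTER_CUBIC),cv2.resize(b,(400,338),interpolation=cv2.INTER_CUBIC)]))
print(arm.state()["eef_pos"],arm.state()["ft_force"])
for n,c,bx in(("side",C,(255,150,350,250)),("scene",D,(205,140,310,215))):
  for m in marks(c,bx): print(n,np.round(m,2),np.round(onz(c,m[0],m[1],.012),4))
E
```

```text
[ 0.42656921 -0.10767369  0.38226858] [0.44779024 0.36301699 0.06684322]
side [298.52 209.69   7.45  17.45] [ 0.6219 -0.0117  0.012 ]
scene [298.89 193.92   7.52  14.45] [ 0.6354 -0.0953  0.012 ]
```

View pics/pl2.png

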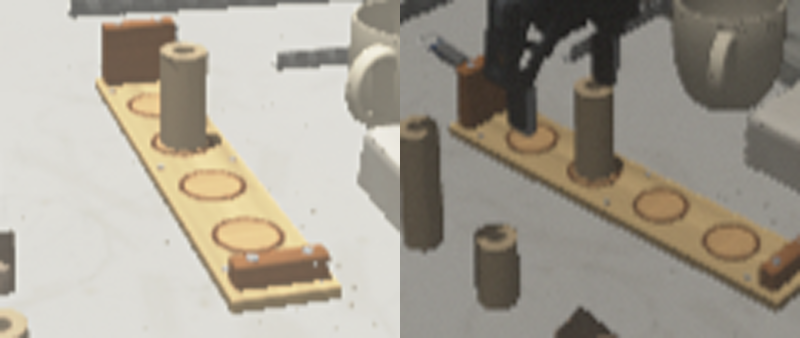

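The 85 stands upright and centred in its ring in both views, at left (184,95) and right (595,130). Next is the 35.

Call:
arm_command --targets '[[[0,0,0],[0.11,-0.6,0],1],[[0,0,0],[0.11,-0.6,0],1],[[0,0,0],[0.11,-0.6,0],1],[[0,0,0],[0.11,-0.6,-0.2],1],[[0,0,0],[0.11,-0.6,-0.5],1],[[0,0,0],[0.11,-0.6,-0.8],1],[[0,0,0],[0.11,-0.6,-1.0],1],[[0,0,0],[0.11,-0.6,-1.0],1],[[0,0,0],[0.11,-0.6,-1.0],1]]'

```text
t: 8.1
eef_pos: [0.4501, -0.2264, 0.1807]
tool_rot: [0.001, 0.751, -0.661, -0.002]
ft_force: [0.0, -0.1, 0.6]
grip_width: 0.0852
gripper_force: 0.0
```

Call:
arm_command --targets '[[[0,0,0],[0,0,-0.01],0],[[0,0,0],[0,0,-0.01],0],[[0,0,0],[0,0,-0.01],0],[[0,0,0],[0,0,-0.01],0],[[0,0,0],[0,0,-0.01],0],[[0,0,0],[0,0,-0.01],0]]'

```text
t: 8.7
eef_pos: [0.4504, -0.227, 0.1818]
tool_rot: [-0.001, 0.751, -0.661, 0.002]
ft_force: [-0.2, 1.3, 7.6]
grip_width: 0.0385
gripper_force: 40.9
```

Call:
arm_command --targets '[[[0,0,0],[0,0,0.2],0],[[0,0,0],[0,0,0.4],0],[[0,0,0],[0.1,0.07,0.45],0],[[0,0,0],[0.3,0.22,0.45],0],[[0,0,0],[0.5,0.36,0.45],0],[[0,0,0],[0.7,0.5,0.45],0],[[0,0,0],[0.92,0.66,0.45],0],[[0,0,0],[0.92,0.66,0.45],0],[[0,0,0],[0.92,0.66,0.25],0],[[0,0,0],[0.92,0.66,0.1],0]]'

```text
t: 9.7
eef_pos: [0.6335, -0.0944, 0.1991]
tool_rot: [-0.001, 0.75, -0.661, 0.0]
ft_force: [-0.7, -0.2, -0.5]
grip_width: 0.0383
gripper_force: 40.7
```

Call:
arm_command --targets '[[[0,0,0],[0,0,-0.02],0],[[0,0,0],[0,0,-0.02],0],[[0,0,0],[0,0,-0.02],0]]'

```text
t: 10.0
eef_pos: [0.6338, -0.0951, 0.1973]
tool_rot: [-0.0, 0.75, -0.661, 0.001]
ft_force: [0.2, -0.3, -0.8]
grip_width: 0.0383
gripper_force: 41.5
```

Call:
arm_command --targets '[[[0,0,0],[0,0,-0.018],0],[[0,0,0],[0,0,-0.018],0],[[0,0,0],[0,0,-0.018],1],[[0,0,0],[0,0,-0.018],1],[[0,0,0],[0,0,-0.018],1],[[0,0,0],[0,0,-0.018],1],[[0,0,0],[0,0,0.2],1],[[0,0,0],[0,0,0.6],1],[[0,0,0],[0,0,0.98],1],[[0,0,0],[0,0,0.98],1]]'

```text
t: 11.0
eef_pos: [0.6331, -0.0948, 0.388]
tool_rot: [0.0, 0.75, -0.661, 0.0]
ft_force: [1.2, 1.1, -0.6]
grip_width: 0.0851
gripper_force: 0.0
```

Call:
arm_command --targets '[[[0,0,0],[-1.0,0.435,0],1],[[0,0,0],[-1.0,0.435,0],1],[[0,0,0],[-1.0,0.435,0],1],[[0,0,0],[-1.0,0.435,0],1],[[0,0,0],[-1.0,0.435,0],1],[[0,0,0],[-1.0,0.435,0],1],[[0,0,0],[-1.0,0.435,0],1]]'

```text
t: 11.7
eef_pos: [0.4335, -0.0077, 0.3863]
tool_rot: [-0.0, 0.751, -0.661, 0.0]
ft_force: [0.0, -0.8, -0.5]
grip_width: 0.0855
gripper_force: 0.0
```

```bash
python3 - <<'E'
from meas import *
print(arm.state()["eef_pos"],arm.state()["ft_force"])
a=arm.read_camera("side")["image"][150:260,230:360]; b=arm.read_camera("wrist")["image"]
cv2.imwrite("pics/pl3.png",np.hstack([cv2.resize(a,(400,338),interpolation=cv2.INTER_CUBIC),cv2.resize(b[100:340,130:382],(355,338),interpolation=cv2.INTER_CUBIC)]))
E
```

```text
[ 0.43348916 -0.00770558  0.386339  ] [ 0.03033851 -0.81993782 -0.54123414]
```

View pics/pl3.png

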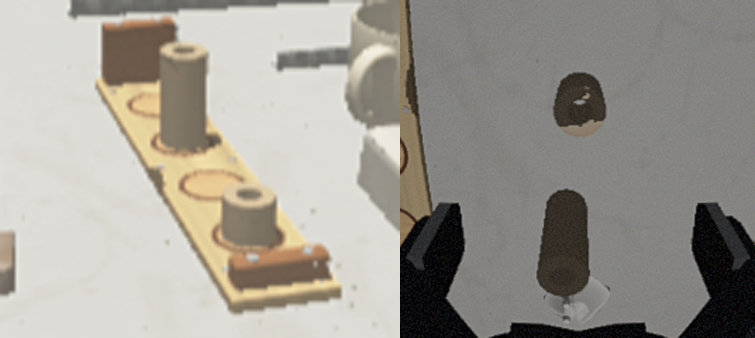

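The 35 sits centred in the ring by the low block, at left (248,215). In the wrist panel the top of the 60 is at about (581,112) and the top of the 110 at about (563,270). I'll cast rays for both.

```bash
python3 - <<'E'
from meas import *
c=arm.read_camera("wrist")
print(onz(c,258.5,179.5,.06,True),onz(c,245.7,291.6,.11,True))
E
```

```text
[ 0.43167906 -0.00248052  0.06      ] [0.4316317  0.10332677 0.11      ]
```

The estimates for the 60 agree within a few mm, so I'll use (.4315,-.006).

Call:
arm_command --targets '[[[0,0,0],[-0.01,0.01,-0.25],1],[[0,0,0],[-0.01,0.01,-0.5],1],[[0,0,0],[-0.01,0.01,-0.75],1],[[0,0,0],[-0.01,0.01,-0.95],1],[[0,0,0],[-0.01,0.01,-0.95],1],[[0,0,0],[-0.01,0.01,-0.95],1],[[0,0,0],[-0.01,0.01,-0.95],0],[[0,0,0],[-0.01,0.01,-0.95],0],[[0,0,0],[-0.01,0.01,-0.95],0],[[0,0,0],[-0.01,0.01,-0.95],0]]'

```text
t: 12.85
eef_pos: [0.4322, -0.0056, 0.1974]
tool_rot: [-0.001, 0.751, -0.661, 0.001]
ft_force: [-1.2, 0.7, 7.1]
grip_width: 0.0389
gripper_force: 39.7
```

Call:
arm_command --targets '[[[0,0,0],[0,0,0],0],[[0,0,0],[0,0,0],0],[[0,0,0],[0,0,0],0]]'

```text
t: 13.15
eef_pos: [0.4322, -0.0056, 0.1974]
tool_rot: [-0.001, 0.751, -0.661, 0.001]
ft_force: [-1.8, 0.3, 6.1]
grip_width: 0.0387
gripper_force: 39.7
```

Call:
arm_command --targets '[[[0,0,0],[0,0,0.2],0],[[0,0,0],[0,0,0.4],0],[[0,0,0],[0.15,0,0.45],0],[[0,0,0],[0.4,-0.03,0.45],0],[[0,0,0],[0.65,-0.03,0.45],0],[[0,0,0],[0.85,-0.03,0.45],0],[[0,0,0],[0.955,-0.03,0.45],0],[[0,0,0],[0.955,-0.03,0.35],0],[[0,0,0],[0.955,-0.03,0.2],0],[[0,0,0],[0.955,-0.03,0.1],0]]'

```text
t: 14.15
eef_pos: [0.6221, -0.0118, 0.2142]
tool_rot: [0.0, 0.75, -0.661, -0.001]
ft_force: [0.3, -0.0, -0.3]
grip_width: 0.0387
gripper_force: 40.9
```

Call:
arm_command --targets '[[[0,0,0],[0,0,-0.028],0],[[0,0,0],[0,0,-0.028],0],[[0,0,0],[0,0,-0.028],0]]'

```text
t: 14.45
eef_pos: [0.6228, -0.0117, 0.2111]
tool_rot: [-0.0, 0.75, -0.661, 0.0]
ft_force: [0.6, -0.2, -1.1]
grip_width: 0.0387
gripper_force: 40.9
```

```bash
python3 - <<'E'
from meas import *
a=arm.read_camera("side")["image"][150:260,230:360]; b=arm.read_camera("scene")["image"][130:220,200:320]
cv2.imwrite("pics/pl4.png",np.hstack([cv2.resize(a,(400,338),interpolation=cv2.INTER_CUBIC),cv2.resize(b,(400,338),interpolation=cv2.INTER_CUBIC)]))
print(arm.state()["eef_pos"],arm.state()["ft_force"])
E
```

```text
[ 0.62281059 -0.0117511   0.21102514] [ 0.10615547 -0.58011522 -0.99137238]
```

View pics/pl4.png

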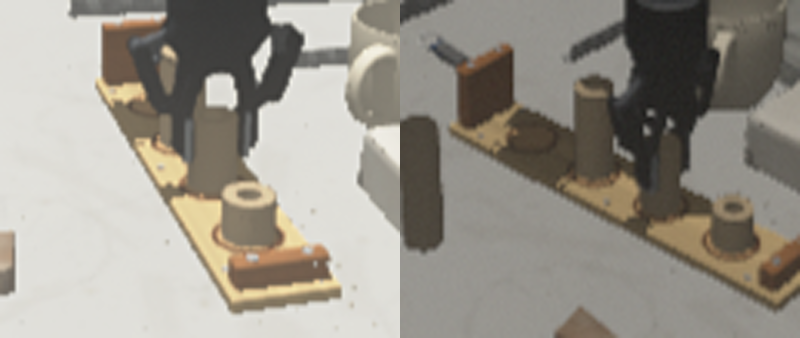

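The 60 is over its ring with an even margin. I'll release it and move over to the 110.

Call:
arm_command --targets '[[[0,0,0],[0,0,-0.014],0],[[0,0,0],[0,0,-0.014],0],[[0,0,0],[0,0,-0.014],1],[[0,0,0],[0,0,-0.014],1],[[0,0,0],[0,0,-0.014],1],[[0,0,0],[0,0,-0.014],1],[[0,0,0],[0,0,0.2],1],[[0,0,0],[0,0,0.6],1],[[0,0,0],[0,0,0.9],1],[[0,0,0],[0,0,0.9],1]]'

```text
t: 15.55
eef_pos: [0.6225, -0.012, 0.3937]
tool_rot: [-0.001, 0.75, -0.661, 0.001]
ft_force: [1.0, 0.5, -0.5]
grip_width: 0.0853
gripper_force: 0.0
```

Call:
arm_command --targets '[[[0,0,0],[-0.96,0.58,0],1],[[0,0,0],[-0.96,0.58,0],1],[[0,0,0],[-0.96,0.58,0],1],[[0,0,0],[-0.96,0.58,0],1],[[0,0,0],[-0.96,0.58,0],1],[[0,0,0],[-0.96,0.58,0],1],[[0,0,0],[-0.96,0.58,0],1],[[0,0,0],[-0.96,0.58,0],1]]'

```text
t: 16.35
eef_pos: [0.4311, 0.104, 0.3902]
tool_rot: [0.0, 0.75, -0.661, 0.0]
ft_force: [0.1, 0.1, 0.0]
grip_width: 0.0855
gripper_force: 0.0
```

```bash
python3 - <<'E'
from meas import *
print(arm.state()["eef_pos"],arm.state()["ft_force"])
C=arm.read_camera("side"); a=C["image"][145:240,190:340]; W=arm.read_camera("wrist")
cv2.imwrite("pics/pl5.png",np.hstack([cv2.resize(a,(480,304),interpolation=cv2.INTER_CUBIC),cv2.resize(W["image"][120:260,190:330],(304,304),interpolation=cv2.INTER_CUBIC)]))
for u,v in[(250,160),(256,170),(256,180),(256,190)]: print(u,v,onz(W,u,v,.11,True))
for v in (197,199,200,201,202,203):print(v,onz(C,219.5,v,0)[:2]+[0,.02-.003])
im=cv2.cvtColor(C["image"],cv2.COLOR_BGR2HSV); print(im[190:208,219].tolist())
E
```

```text
[0.43113947 0.10403565 0.39018769] [0.10842657 0.1088064  0.0081458 ]
250 160 [0.44010631 0.07952036 0.11      ]
256 170 [0.43388363 0.08771312 0.11      ]
256 180 [0.43276268 0.09669804 0.11      ]
256 190 [0.43161919 0.10586365 0.11      ]
197 [0.42799388 0.13076741]
199 [0.42804488 0.11794173]
200 [0.42806997 0.11163122]
201 [0.42809479 0.10538748]
202 [0.42811936 0.09920946]
203 [0.42814367 0.09309613]
[[18, 47, 126], [20, 45, 125], [20, 47, 125], [19, 45, 125], [20, 47, 124], [20, 44, 123], [19, 46, 123], [19, 46, 123], [19, 46, 123], [19, 46, 122], [19, 38, 129], [22, 14, 197], [24, 6, 223], [30, 6, 222], [30, 7, 221], [30, 7, 221], [25, 7, 222], [25, 7, 221]]
```

View pics/pl5.png

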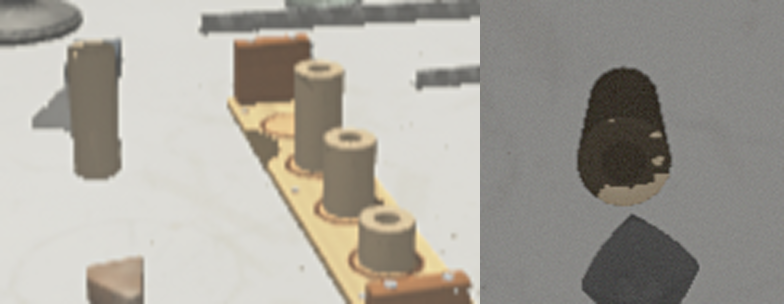

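Three props stand centred on their marks. The wrist panel shows the 110's bore at (624,160), giving about (.431,.108).

Call:
arm_command --targets '[[[0,0,0],[0,0.02,-0.2],1],[[0,0,0],[0,0.02,-0.4],1],[[0,0,0],[0,0.02,-0.6],1],[[0,0,0],[0,0.02,-0.8],1],[[0,0,0],[0,0.02,-0.8],1],[[0,0,0],[0,0.02,-0.8],1],[[0,0,0],[0,0.02,-0.8],0],[[0,0,0],[0,0.02,-0.8],0],[[0,0,0],[0,0.02,-0.8],0],[[0,0,0],[0,0.02,-0.8],0]]'

```text
t: 17.45
eef_pos: [0.431, 0.1084, 0.2317]
tool_rot: [-0.001, 0.75, -0.661, 0.0]
ft_force: [-1.3, 0.3, 5.9]
grip_width: 0.0391
gripper_force: 39.6
```

Call:
arm_command --targets '[[[0,0,0],[0,0,0],0],[[0,0,0],[0,0,0],0],[[0,0,0],[0,0,0],0]]'

```text
t: 17.75
eef_pos: [0.4309, 0.1084, 0.2317]
tool_rot: [-0.001, 0.751, -0.661, 0.0]
ft_force: [-1.7, -0.1, 6.0]
grip_width: 0.0394
gripper_force: 39.6
```

Call:
arm_command --targets '[[[0,0,0],[0,0,0.2],0],[[0,0,0],[0,0,0.4],0],[[0,0,0],[0.15,0.05,0.45],0],[[0,0,0],[0.4,0.12,0.45],0],[[0,0,0],[0.6,0.18,0.45],0],[[0,0,0],[0.853,0.247,0.45],0],[[0,0,0],[0.853,0.247,0.45],0],[[0,0,0],[0.853,0.247,0.35],0],[[0,0,0],[0.853,0.247,0.2],0],[[0,0,0],[0.853,0.247,0.1],0]]'

```text
t: 18.75
eef_pos: [0.6004, 0.1574, 0.2482]
tool_rot: [0.001, 0.75, -0.661, -0.001]
ft_force: [-0.2, 0.3, -2.2]
grip_width: 0.0386
gripper_force: 41.6
```

Call:
arm_command --targets '[[[0,0,0],[0,0,-0.025],0],[[0,0,0],[0,0,-0.025],0],[[0,0,0],[0,0,-0.025],0]]'

```text
t: 19.05
eef_pos: [0.6015, 0.1577, 0.2464]
tool_rot: [-0.001, 0.75, -0.661, 0.0]
ft_force: [0.7, 0.2, -1.8]
grip_width: 0.0392
gripper_force: 41.6
```

```bash
python3 - <<'E'
from meas import *
a=arm.read_camera("side")["image"][140:240,250:350]; b=arm.read_camera("scene")["image"][120:210,200:320]
cv2.imwrite("pics/pl6.png",np.hstack([cv2.resize(a,(380,380),interpolation=cv2.INTER_CUBIC),cv2.resize(b,(420,380),interpolation=cv2.INTER_CUBIC)]))
print(arm.state()["eef_pos"],arm.state()["ft_force"])
E
```

```text
[0.60146839 0.15773646 0.2464089 ] [-0.23261166 -0.01007684 -1.92912675]
```

View pics/pl6.png

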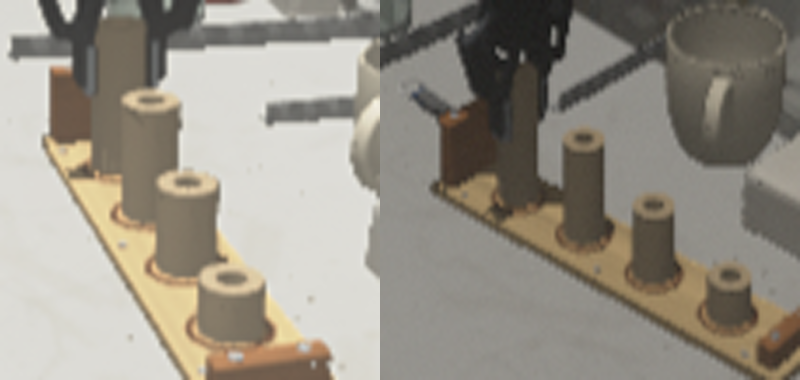

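All four are in line, and the 110 is hovering over its ring at right (517,200). I'll lower it, release and back off.

Call:
arm_command --targets '[[[0,0,0],[0,0,-0.015],0],[[0,0,0],[0,0,-0.015],0],[[0,0,0],[0,0,-0.015],1],[[0,0,0],[0,0,-0.015],1],[[0,0,0],[0,0,-0.015],1],[[0,0,0],[0,0,-0.015],1],[[0,0,0],[0,0,0.2],1],[[0,0,0],[0,0,0.6],1],[[0,0,0],[0,0,0.8],1],[[0,0,0],[0,0,0.8],1]]'

```text
t: 20.15
eef_pos: [0.6015, 0.1573, 0.4115]
tool_rot: [-0.004, 0.75, -0.661, 0.002]
ft_force: [1.3, 0.8, -0.4]
grip_width: 0.0855
gripper_force: 0.0
```

Call:
arm_command --targets '[[[0,0,0],[-1.0,0.3,0],1],[[0,0,0],[-1.0,0.3,0],1],[[0,0,0],[-1.0,0.3,0],1],[[0,0,0],[-1.0,0.3,0],1],[[0,0,0],[-1.0,0.3,0],1],[[0,0,0],[-1.0,0.3,0],1],[[0,0,0],[-1.0,0.3,0],1],[[0,0,0],[-1.0,0.3,0],1]]'

```text
t: 20.95
eef_pos: [0.4022, 0.2175, 0.405]
tool_rot: [0.0, 0.75, -0.662, 0.0]
ft_force: [0.3, -0.2, -0.3]
grip_width: 0.0852
gripper_force: 0.0
```

```bash
python3 - <<'E'
from meas import *
a=arm.read_camera("side")["image"][140:240,250:350]; b=arm.read_camera("scene")["image"][120:210,200:320]
cv2.imwrite("pics/pl7.png",np.hstack([cv2.resize(a,(380,380),interpolation=cv2.INTER_CUBIC),cv2.resize(b,(420,380),interpolation=cv2.INTER_CUBIC)]))
print(arm.state()["eef_pos"],arm.state()["ft_force"])
E
```

```text
[0.40214124 0.21741713 0.40484066] [-0.38700313 -0.21719198 -0.78485431]
```

View pics/pl7.png

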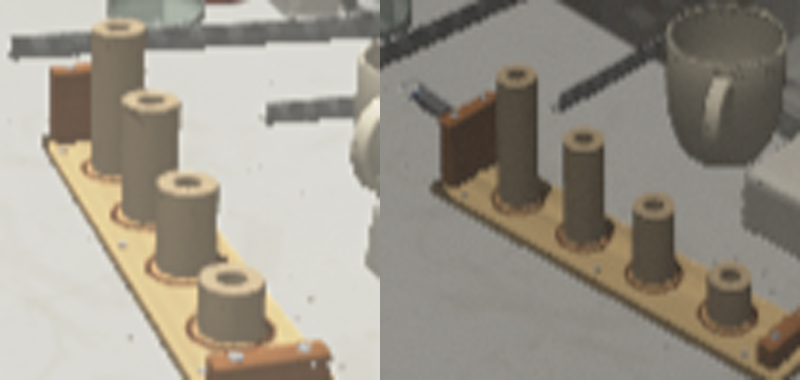

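All four props stand upright inside their rings, rising towards the tall block. In the right panel their bases are at (518,205), (583,240), (653,280) and (728,320).

```bash
python3 -c "
from station import arm
print(arm.job_done())"
```

```text
the job is handed in; nothing more can be done
None
```

I put the four props upright and visibly centred on their marks, shortest by the low block rising to tallest by the tall block, and handed the job in at about 21 s; I gave the arm no contact with the sanding block, wedge or casting, but took no final picture of them.

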